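# Find the sound rubber bulb by feel and fit it to the dropper bottle

### The arm

A 6-joint arm with a two-finger parallel gripper is mounted at the origin on the work surface. World frame = base frame: x ahead of the robot, y to its left, z up, the work surface at z = 0. Lengths are in m, angles in rad, forces in N, time in s.
With the tool pointing down it reaches from about 0.275 to 0.975 m from the base axis. Payload 8.4 kg.
Tool frame: the origin (TCP) lies between the finger pads; the fingertips stand arm.tip_reach ahead of it and the grasp point (between the pads) lies 6 mm ahead of it (arm.tip_reach is the distance from the TCP to the fingertips, in m); z points along the fingers, y is the line along which they close (so a half turn about z gives the same grasp; the last joint's range is limited). The gripper opens to 92 mm and grips with 3 to 60 N. Pads are 20 mm wide; open, the fingers measure 128 mm over their backs; the gripper's body (75 mm by 189 mm) begins 69 mm behind the grasp point.
Start: joints at [-1.148, 0.353, 1.633, -0, 1.155, -0.002], TCP at [0.258, -0.569, 0.24] pointing down, gripper open.
Joint ranges: [-2.63, 2.63], [-0.92, 2.1], [0.06, 2.66], [-1.3, 4.44], [0, 2.69], [-3.02, 3.02]. Speed limits (rad/s): [2.22, 2.22, 2.79, 3.14, 3.14, 3.14].

### API

Orientations are given as a unit quaternion [x, y, z, w].
In Python, from bench import telemetry, imaging, arm gives the robot as it stands. The module is installed in compiled form; this text tells all that it offers.
- The arm moves only by the tool step_arm, never from a script. Its argument "deltas" is a list of rows, each a list of 3 entries, a list of its own where there are three numbers: the shift along the tool's x, y, z in mm, then the turn about the tool's z in degrees, then the finger opening in mm, from 0 to 91.9. In form: [[[x, y, z], twist, jaw], ...]. A call has 1 to 10 rows; each row shifts and turns the commanded pose from where the row before left it, along the tool's axes as they then stand; what a row does not reach is not made up. A row lasts 1/10 s, in which the tool goes at most 50 mm and 8.59 degrees, less where a joint would pass 70% of its speed; a pose out of reach is approached as far as the arm can. A call is refused whole if a number of a shift passes 50 or a number of a turn 8.59, either way. A call with a gripper value outside its range is refused whole. The fingers move at their own pace and stop on an object; "squeeze" is the grip in N (left out, the last holds). Time passes only in rows, so rows that do not move let the fingers close. It gives the time, the measured TCP pose, the force, the opening and the grip force at its end, in the units of the state.
- telemetry.get_obs(): the state, without advancing time (a new reading comes with each control period).
- imaging.snapshot(name): name is "side" or "top"; returns the picture (400x640x3 uint8, red, green, blue); there is no depth.
- imaging.camera_info(name): a dict with "K" (3x3 intrinsics, pixels), "world_to_cam" (4x4, takes a point from world to camera coordinates). Camera axes: x right, y down, z forward; pixel columns grow to the right and rows downward; lengths in m; the calibration is good to about 2 mm. A picture is of the moment at which its call begins. camera_info takes no time and is no camera call.
- arm.finish_job(): hands the job in; it is judged then, once.
Trained networks look in the newest picture that a camera, given by its name, has taken for a name from the list of things; names that differ only in an ending like _2 or _b are one class to them, and where a whole thing is asked for, a point or a joint stands for the part that bears it (a point fixed in the world has none). Each returns a list of dicts, best first, with "p" (0 to 1); they miss things now and then, are a little off and sometimes report something else, mostly with a low value. They report only what shows in the picture. A call takes as long as a camera call. They do not tell look-alikes from the thing itself.
- imaging.find_in(camera, name): "box" ([left, top, right, bottom] in pixels, round what is visible of it).
- imaging.regions_of(camera, name): "pixels" (400x640 bool, what is visible of it) and "box" ([left, top, right, bottom] in pixels, round what is visible of it).
- imaging.pinpoint(camera, name): "location" ([row, column] in pixels: a listed point, or the origin of a listed thing).
The state is a dict: "t": time; "joint_pos": joint angles; "dq": joint speeds; "joint_efforts": joint torques, N m; "tcp_pos": TCP position; "tool_rot": TCP orientation; "ft_force": force on the tool from outside, world axes, zero at the start; "wrist_torque": the same for the moment, N m; "width": finger opening in m; "grasp_force": force on a finger pad.
Only numpy, scipy, OpenCV 4.12 (cv2) and the standard library are available. Lean on these libraries where they do the work, as an engineer would, in place of code of your own. Each camera call takes 0.05 s, during which the arm holds its last target. There are 200 camera calls.

### The job

The dropper bottle needs a new rubber bulb, and of the four spares in the rack only one is still sound; the others have gone slack or hard. Press the domes gently from above, about 8 mm each, one after another, until you have felt the one that pushes back neither feebly nor hard. Fit that bulb to the bottle with its nozzle fully home in the cap, let go and press its dome there about 8 mm to check it; leave the other bulbs standing in the rack and everything else where it is.

Things in the scene. Friction and masses are not known exactly. Their poses are not given: they have to be found in the camera images.
- bulb_1_mid (a point): Centre of the widest part (48 mm across) of rubber suction bulb 1, 36 mm above the rack's top plate; z up along the bulb. All four look alike: dull red rubber pear with a domed top, white 34 mm flange resting on the plate, 12 mm nozzle hanging 40 mm into the rack's hole; 100 mm tall, about 57 g. Grip its firm flanks at the widest part from above, across the rack's row.
- bulb_1_top (a point): Crown of bulb 1's springy dome, 24 mm above its widest part; it sinks as the dome is squashed (15 mm at most) and springs back. Any bulb pushes back 2.5 N as soon as it gives; squashed by 8 mm, the sound one pushes back 10 N, the two slack ones 4 to 5 N, the hardened one 18 N. Which stands where changes from start to start.
- bulb_2_mid (a point): Centre of the widest part (48 mm across) of rubber suction bulb 2, 36 mm above the rack's top plate; z up along the bulb. All four look alike: dull red rubber pear with a domed top, white 34 mm flange resting on the plate, 12 mm nozzle hanging 40 mm into the rack's hole; 100 mm tall, about 57 g. Grip its firm flanks at the widest part from above, across the rack's row.
- bulb_2_top (a point): Crown of bulb 2's springy dome, 24 mm above its widest part; it sinks as the dome is squashed (15 mm at most) and springs back. Any bulb pushes back 2.5 N as soon as it gives; squashed by 8 mm, the sound one pushes back 10 N, the two slack ones 4 to 5 N, the hardened one 18 N. Which stands where changes from start to start.
- bulb_3_mid (a point): Centre of the widest part (48 mm across) of rubber suction bulb 3, 36 mm above the rack's top plate; z up along the bulb. All four look alike: dull red rubber pear with a domed top, white 34 mm flange resting on the plate, 12 mm nozzle hanging 40 mm into the rack's hole; 100 mm tall, about 57 g. Grip its firm flanks at the widest part from above, across the rack's row.
- bulb_3_top (a point): Crown of bulb 3's springy dome, 24 mm above its widest part; it sinks as the dome is squashed (15 mm at most) and springs back. Any bulb pushes back 2.5 N as soon as it gives; squashed by 8 mm, the sound one pushes back 10 N, the two slack ones 4 to 5 N, the hardened one 18 N. Which stands where changes from start to start.
- bulb_4_mid (a point): Centre of the widest part (48 mm across) of rubber suction bulb 4, 36 mm above the rack's top plate; z up along the bulb. All four look alike: dull red rubber pear with a domed top, white 34 mm flange resting on the plate, 12 mm nozzle hanging 40 mm into the rack's hole; 100 mm tall, about 57 g. Grip its firm flanks at the widest part from above, across the rack's row.
- bulb_4_top (a point): Crown of bulb 4's springy dome, 24 mm above its widest part; it sinks as the dome is squashed (15 mm at most) and springs back. Any bulb pushes back 2.5 N as soon as it gives; squashed by 8 mm, the sound one pushes back 10 N, the two slack ones 4 to 5 N, the hardened one 18 N. Which stands where changes from start to start.
- rack: White perforated plastic rack, fixed, 90 mm (x) by 340 mm (y), top plate at 70 mm; origin at the centre of its underside. The four bulbs stand in 18 mm holes in one row along its y axis, 80 mm apart.
- bottle: Dropper bottle without its bulb, fixed: brown glass bottle 76 mm across, white ribbed screw cap 50 mm across, flat top at 115 mm; no pipettes in it. Origin at the centre of its underside, z up.
- socket (a point): Centre of the mouth of the round socket bored through the bottle's cap, at the cap's top face (115 mm above the bench). The socket is 20 mm across at the mouth, 16 mm below, open to the empty bottle; a bulb's 12 mm nozzle (9 mm at its tip) goes in for all its 40 mm until the flange lies flat on the cap, the widest part then 36 mm above it.
- amber_jar: Bystander: wide-mouthed brown glass jar 80 mm across, 104 mm tall, with glass pipettes standing out to 165 mm; origin at the centre of its underside.
- tube: Bystander: capped blood tube 76 mm long, lying on the bench; origin at its middle, on the bench.
- pen: Bystander: pen 140 mm long, lying on the bench; origin at its middle, on the bench.
- phone: Bystander: phone 150 x 74 x 9 mm, lying on the bench; origin at its middle, on the bench.
- label_roll: Bystander: roll of white labels, 80 mm across and 30 mm high; origin at the centre of its underside.
- sanitiser: Bystander: white bottle 60 mm across and 150 mm tall; origin at the centre of its underside.
Things that resemble listed ones, but are neither listed nor needed, are in the scene too. Leave any yellow look-alike of the part that bears bulb_4_mid alone. Leave any green look-alike of the part that bears bulb_3_mid alone.

How it is judged:
By the outcome, as a careful person would: the job done as asked, in the order asked, and still so for the second after the job is handed in, with the robot touching nothing.
It also fails if it takes over 72 s, if anything falls off the work surface, if the arm or the gripper's body presses on something with over 40 N, if the wrist force passes 120 N, or if a joint passes its speed limit or range.

## Working session

There is one attempt and no reset: what is moved stays moved. The work goes in short steps, Python scripts to look and compute and a tool call to move; the robot and the scene stay as the last step left them, time stands still between calls to the robot, and variables do not carry over. Pictures are saved under pics/ and viewed, at most 10 in all, crops included, and the job is handed in when it is done.

Besides the shell and the picture viewer there is one more tool, called by a JSON object that holds its "fn" and its "kwargs". step_arm: Moves the arm, as the interface text tells. Its arguments: {"type":"object","properties":{"deltas":{"type":"array"},"squeeze":{"type":"number"}},"required":["deltas"]}

```bash
mkdir -p pics; cat > h.py <<'E'
import numpy as np, cv2
from bench import telemetry, imaging, arm
def P(c):
    i=imaging.camera_info(c); return np.array(i["K"])@np.array(i["world_to_cam"])[:3]
def proj(c,p):
    u=P(c)@np.append(p,1); return u[:2]/u[2]   # col,row
def tri(a,b):  # a=(row,col) in top, b in side
    x=cv2.triangulatePoints(P("top"),P("side"),np.array(a[::-1],float).reshape(2,1),np.array(b[::-1],float).reshape(2,1))
    return (x[:3]/x[3]).ravel()
def atz(c,rc,z):
    M=P(c); H=np.c_[M[:,0],M[:,1],M[:,2]*z+M[:,3]]
    w=np.linalg.solve(H,[rc[1],rc[0],1]); return np.append(w[:2]/w[2],z)
def save(c,n): im=imaging.snapshot(c); cv2.imwrite(f"pics/{n}.png",im[...,::-1]); return im
E
python3 - <<'E'
from h import *
np.set_printoptions(precision=3,suppress=True)
a=save("top","t0");b=save("side","s0")
print(arm.tip_reach, telemetry.get_obs())
for c in("top","side"):
    for n in("bulb_1_top","bulb_1_mid","socket","rack","bottle","amber_jar","sanitiser"):
        print(c,n,[(np.round(d["location"],1).tolist(),round(d["p"],2)) for d in imaging.pinpoint(c,n)])
E
```

```text
0.025 {'t': 0.1, 'joint_pos': array([-1.148,  0.354,  1.634, -0.   ,  1.155, -0.002]), 'dq': array([-0.   , -0.   , -0.003,  0.001, -0.001,  0.001]), 'joint_efforts': array([  0.   , -59.49 , -33.493,   0.07 ,   0.018,  -0.   ]), 'tcp_pos': array([ 0.257, -0.569,  0.239]), 'tool_rot': array([ 0.978,  0.211, -0.   , -0.001]), 'ft_force': array([0.922, 0.111, 0.172]), 'wrist_torque': array([ 0.033,  0.005, -0.006]), 'grasp_force': 0.0, 'width': 0.0922319216664707}
top bulb_1_top [([218.8, 196.0], 0.72)]
top bulb_1_mid [([220.9, 200.1], 0.76)]
top socket [([205.5, 402.9], 0.98)]
top rack [([222.8, 247.4], 0.96)]
top bottle [([212.9, 394.5], 0.75)]
top amber_jar [([150.1, 292.2], 0.95), ([220.3, 225.9], 0.68)]
top sanitiser [([137.1, 255.9], 0.55)]
side bulb_1_top [([111.8, 282.9], 0.74), ([106.4, 283.5], 0.64)]
side bulb_1_mid [([112.4, 283.1], 0.85)]
side socket [([280.9, 320.1], 0.65)]
side rack [([171.8, 285.0], 0.85), ([201.8, 380.6], 0.51)]
side bottle [([310.7, 321.5], 0.97), ([246.9, 419.5], 0.45)]
side amber_jar [([202.1, 380.2], 0.9), ([309.4, 320.1], 0.73)]
side sanitiser [([174.2, 381.5], 0.74)]
```

View pics/t0.png

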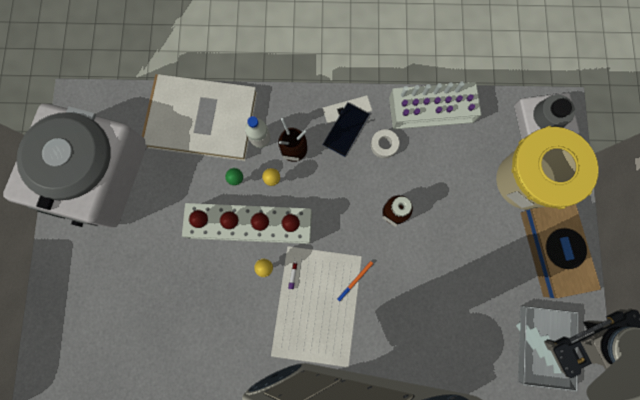

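View pics/s0.png

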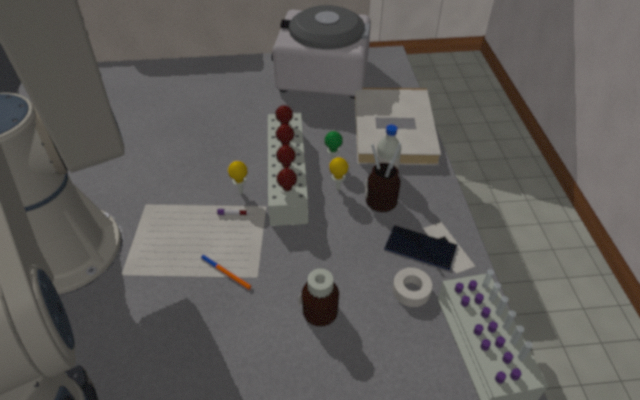

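The top view shows the four red bulbs at (198..290, 219..222) and the bottle's cap at (401, 206). The side view shows the bulbs at column ~285, rows 115..178, and the cap at (320, 277). The yellow and green look-alikes stand apart from the rack.

```bash
python3 - <<'E'
from h import *
np.set_printoptions(precision=4,suppress=True)
C={}
for c,f,(x0,y0,x1,y1) in(("top","t0",(180,200,312,245)),("side","s0",(265,100,305,195))):
    im=cv2.imread(f"pics/{f}.png").astype(int)
    m=((im[...,2]>1.9*im[...,1])&(im[...,2]>45)).astype(np.uint8); k=np.zeros_like(m);k[y0:y1,x0:x1]=1
    n,l,s,ce=cv2.connectedComponentsWithStats(m*k)
    C[c]=[(s[i],ce[i]) for i in range(1,n) if s[i,4]>40]
    print(c,[(a.tolist(),b.round(1).tolist()) for a,b in C[c]])
    print(c,"cam",-np.linalg.inv(np.array(imaging.camera_info(c)["world_to_cam"])[:3,:3])@np.array(imaging.camera_info(c)["world_to_cam"])[:3,3])
t=sorted(C["top"],key=lambda q:q[1][0]);s=sorted(C["side"],key=lambda q:q[1][1])
if len(t)==len(s)==4:
    for a,b in zip(t,s): print(tri(a[1][::-1],b[1][::-1]), atz("top",a[1][::-1],.11),atz("side",b[1][::-1],.11))
print("sock",tri((205.5,402.9),(280.9,320.1)),atz("top",(205.5,402.9),.115),atz("side",(280.9,320.1),.115))
for z in(0.115,): print(atz("top",(206,401),z),atz("side",(277,320),z))
A=cv2.imread("pics/t0.png")[180:235,370:425];B=cv2.imread("pics/s0.png")[255:330,290:350]
cv2.imwrite("pics/c.png",np.hstack([cv2.resize(A,(400,400),interpolation=2),cv2.resize(B,(400,500),interpolation=2)[:400]]))
E
```

```text
top [([190, 211, 14, 16, 171], [196.4, 218.9]), ([221, 212, 14, 17, 177], [227.3, 220.4]), ([251, 213, 15, 17, 185], [258.2, 221.6]), ([282, 215, 16, 16, 182], [289.2, 222.8])]
top cam [ 0.3843 -0.0147  1.2396]
side [([277, 106, 19, 84, 911], [285.2, 147.5])]
side cam [ 0.5006 -0.7812  0.9302]
sock [ 0.5627 -0.2219  0.1117] [ 0.5622 -0.2213  0.115 ] [ 0.5624 -0.2241  0.115 ]
[ 0.5608 -0.2163  0.115 ] [ 0.5632 -0.2153  0.115 ]
```

View pics/c.png

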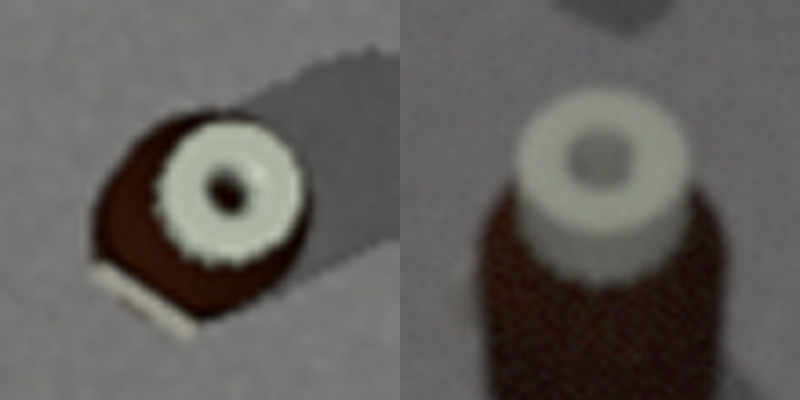

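The crop shows the cap's socket centre near top pixel (402, 205.5) and side pixel (320, 278.5), close to the network's report.

```bash
python3 - <<'E'
from h import *
np.set_printoptions(precision=4,suppress=True)
for n in("t0","s0"): pass
R={}
for c in("top","side"):
    imaging.snapshot(c)
    for d in imaging.regions_of(c,"bulb_1_mid"):
        y,x=np.nonzero(d["pixels"]); print(c,round(d["p"],2),np.round(d["box"],1),len(x),x.mean().round(1),y.mean().round(1))
im=cv2.imread("pics/t0.png").astype(int)
m=(im[...,2]>1.6*im[...,0]).astype(np.uint8);m[:200]=0;m[245:]=0;m[:,:180]=0;m[:,312:]=0
n,l,s,ce=cv2.connectedComponentsWithStats(m);T=[ce[i] for i in range(1,n) if s[i,4]>60];print([s[i].tolist() for i in range(1,n) if s[i,4]>60],np.array(T))
im=cv2.imread("pics/s0.png").astype(int)
m=(im[...,2]>1.5*im[...,0]).astype(np.uint8);m[:100]=0;m[195:]=0;m[:,:265]=0;m[:,305:]=0
for r in range(102,195): print(r,m[r].sum(),np.nonzero(m[r])[0].mean().round(1) if m[r].any() else '',end='; ')
print()
# predict from the top centroid: sphere center at z .11
for t in sorted(T,key=lambda q:q[0]):
    w=atz("top",t[::-1],.108); print(w,proj("side",w))
print("sock",tri((205.5,402.2),(278.7,320)),atz("top",(205.5,402.2),.115),atz("side",(278.7,320),.115))
E
```

```text
side 0.82 [275.6 101.3 291.6 124.5] 278 283.8 114.7
[[189, 211, 18, 17, 238], [220, 212, 18, 17, 240], [251, 213, 18, 17, 237], [282, 214, 17, 18, 231]] [[197.8025 218.6849]
 [228.55   219.9542]
 [259.3038 221.1941]
 [290.0216 222.5541]]
102 0 ; 103 0 ; 104 0 ; 105 0 ; 106 8 283.5; 107 10 283.5; 108 12 283.5; 109 14 283.5; 110 15 284.0; 111 16 283.5; 112 16 283.5; 113 16 283.5; 114 16 283.5; 115 15 284.0; 116 15 284.0; 117 14 283.5; 118 14 283.5; 119 12 283.5; 120 9 284.0; 121 8 284.5; 122 7 284.0; 123 6 284.5; 124 7 284.0; 125 8 284.5; 126 10 284.5; 127 12 284.5; 128 14 284.5; 129 14 284.5; 130 16 284.5; 131 16 284.5; 132 17 285.0; 133 17 285.0; 134 16 284.5; 135 17 285.0; 136 16 284.5; 137 15 285.0; 138 14 284.5; 139 13 285.0; 140 10 284.5; 141 8 284.5; 142 7 285.0; 143 7 285.0; 144 6 285.5; 145 7 285.0; 146 8 285.5; 147 10 285.5; 148 12 285.5; 149 14 285.5; 150 15 285.0; 151 16 285.5; 152 17 285.0; 153 18 285.5; 154 18 285.5; 155 18 285.5; 156 18 285.5; 157 17 286.0; 158 16 285.5; 159 15 286.0; 160 14 285.5; 161 12 285.5; 162 9 286.0; 163 8 285.5; 164 7 286.0; 165 7 286.0; 166 5 286.0; 167 5 286.0; 168 5 286.0; 169 8 286.5; 170 12 286.5; 171 13 286.0; 172 14 286.5; 173 16 286.5; 174 17 286.0; 175 18 286.5; 176 19 286.0; 177 19 286.0; 178 19 286.0; 179 19 286.0; 180 18 286.5; 181 18 286.5; 182 16 286.5; 183 16 286.5; 184 14 286.5; 185 12 286.5; 186 10 286.5; 187 7 287.0; 188 7 287.0; 189 5 287.0; 190 1 286.0; 191 0 ; 192 0 ; 193 0 ; 194 0 ; 
[0.5207 0.3111 0.108 ] [282.8981 113.1344]
[0.5186 0.2313 0.108 ] [283.7703 132.6134]
[0.5165 0.1515 0.108 ] [284.7524 153.8233]
[0.5141 0.0717 0.108 ] [285.6861 176.9886]
sock [ 0.5625 -0.2194  0.1153] [ 0.5622 -0.2195  0.115 ] [ 0.5628 -0.2191  0.115 ]
```

{"fn": "step_arm", "kwargs": {"deltas": [[[20,-19,0],0,0],[[33,-32,0],0,0],[[33,-32,0],0,0],[[33,-32,0],0,0],[[33,-32,0],0,0],[[33,-32,0],0,0],[[33,-32,0],0,0],[[33,-32,0],0,0],[[33,-32,0],0,0],[[33,-32,0],0,0]], "squeeze": 5}}

```text
t: 2.0
tcp_pos: [0.4203, -0.1574, 0.2399]
tool_rot: [0.978, 0.211, 0.0, 0.0]
ft_force: [0.7, 0.3, -0.5]
width: 0.014
grasp_force: 0.0
```

{"fn": "step_arm", "kwargs": {"deltas": [[[33,-32,0],0,0],[[33,-32,0],0,0],[[33,-32,0],0,0],[[33,-32,0],0,0],[[33,-32,0],0,0],[[18,-18,0],0,0],[[0,0,0],-8.5,0],[[0,0,0],-8.5,0],[[0,0,0],-8.5,0],[[0,0,0],-8.5,0]]}}

```text
t: 3.0
tcp_pos: [0.5132, 0.0787, 0.2396]
tool_rot: [0.872, 0.49, -0.0, 0.0]
ft_force: [1.3, 0.6, -0.6]
width: 0.0004
grasp_force: 0.0
```

{"fn": "step_arm", "kwargs": {"deltas": [[[0,0,0],-8.5,0],[[0,0,0],-8.5,0],[[0,0,0],-8.5,0],[[0,0,0],-4.5,0],[[0,0,0],0,0]]}}

```text
t: 3.5
tcp_pos: [0.5133, 0.0785, 0.2397]
tool_rot: [0.717, 0.697, 0.0, 0.0]
ft_force: [-0.3, 0.0, 0.6]
width: 0.0006
grasp_force: 0.0
```

```bash
cat >> h.py <<'E'
from scipy.spatial.transform import Rotation as Ro
def st(target=None,yaw_y=-1.6):
    o=telemetry.get_obs(); R=Ro.from_quat(o["tool_rot"]).as_matrix()
    ya=np.degrees(np.arctan2(R[1,1],R[0,1])); tw=-(((yaw_y-ya)+90)%180-90)
    print("t",round(o["t"],2),"tcp",(o["tcp_pos"]*1000).round(1),"toolz",R[:,2].round(3),"yaw_y",round(ya,2),"F",o["ft_force"].round(2),"w",round(o["width"]*1000,1),"g",round(o["grasp_force"],1),"j6",o["joint_pos"][5].round(2))
    if target is not None: print("delta tool mm",(R.T@(np.array(target)-o["tcp_pos"])*1000).round(1),"twist",round(tw,2))
E
python3 - <<'E'
from h import *
st([.5148,.0717,.162])
E
```

```text
t 3.5 tcp [513.3  78.5 239.7] toolz [ 0.  0. -1.] yaw_y -1.6 F [-0.33  0.03  0.61] w 0.6 g 0.0 j6 0.18
delta tool mm [-6.8  1.7 77.7] twist 0.0
```

{"fn": "step_arm", "kwargs": {"deltas": [[[-7,2,20],0,0],[[0,0,30],0,0],[[0,0,20],0,0],[[0,0,8],0,0],[[0,0,2],0,0],[[0,0,0],0,0]]}}

```text
t: 4.1
tcp_pos: [0.5154, 0.0715, 0.1601]
tool_rot: [0.718, 0.696, 0.0, 0.0]
ft_force: [0.5, -0.5, -0.2]
width: 0.0005
grasp_force: 0.0
```

```bash
python3 - <<'E'
from h import *
st([.5148,.0717,.147])
tip=telemetry.get_obs()["tcp_pos"]-[0,0,.025]
o=[]
for c,cr in(("top",(250,185,330,260)),("side",(245,125,325,200))):
    im=save(c,"n_"+c); u=proj(c,tip); print(c,u)
    a=im[cr[1]:cr[3],cr[0]:cr[2],::-1]; a=cv2.resize(a,(400,375),interpolation=cv2.INTER_CUBIC); q=((u-cr[:2]+.5)*5).astype(int); cv2.drawMarker(a,tuple(int(v) for v in q),(0,255,0),0,12)
    o.append(a)
cv2.imwrite("pics/n.png",np.hstack(o))
E
```

```text
t 4.1 tcp [515.4  71.5 160.1] toolz [ 0.001  0.    -1.   ] yaw_y -1.71 F [ 0.52 -0.5  -0.15] w 0.5 g 0.0 j6 0.16
delta tool mm [ 0.1 -0.7 13.1] twist -0.11
top [289.32973139 220.80128422]
side [285.75618613 168.33519659]
```

View pics/n.png

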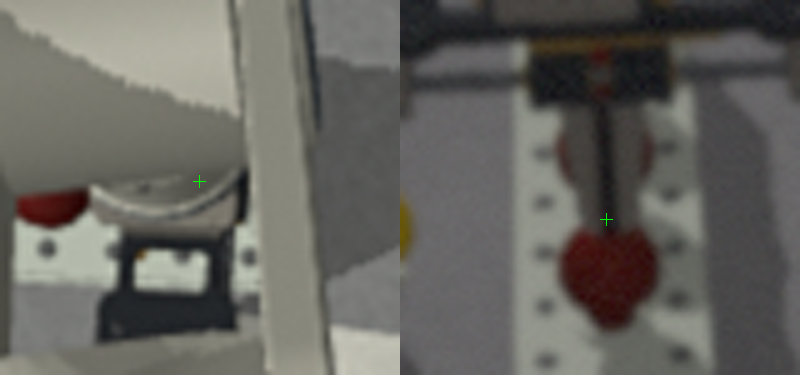

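Side view: the closed tips (~(605,230) in the crop) stand just above bulb 4's crown, laterally within about 2 mm.

{"fn": "step_arm", "kwargs": {"deltas": [[[0,0,4],0,0],[[0,0,3],0,0],[[0,0,2],0,0],[[0,0,0],0,0],[[0,0,0],0,0]]}}

```text
t: 4.7
tcp_pos: [0.5154, 0.0715, 0.1509]
tool_rot: [0.717, 0.697, 0.0, 0.0]
ft_force: [1.4, -0.3, 3.7]
width: 0.0005
grasp_force: 1.8
```

{"fn": "step_arm", "kwargs": {"deltas": [[[0,0,2],0,0],[[0,0,2],0,0],[[0,0,0],0,0],[[0,0,0],0,0]]}}

```text
t: 5.1
tcp_pos: [0.5152, 0.0715, 0.1466]
tool_rot: [0.717, 0.697, 0.0, 0.0]
ft_force: [2.0, -0.4, 5.0]
width: 0.0007
grasp_force: 2.3
```

Bulb 4: 5 N at 8 mm, so it is slack. Next I press bulb 3.

{"fn": "step_arm", "kwargs": {"deltas": [[[0,0,-10],0,0],[[0,0,-12],0,0],[[40,0,0],0,0],[[40,0,0],0,0],[[0,0,10],0,0],[[0,0,4],0,0],[[0,0,2],0,0],[[0,0,2],0,0],[[0,0,0],0,0],[[0,0,0],0,0]]}}

```text
t: 6.1
tcp_pos: [0.5175, 0.1509, 0.1508]
tool_rot: [0.718, 0.696, 0.0, 0.0]
ft_force: [-0.7, 1.3, 3.8]
width: -0.0
grasp_force: 1.7
```

{"fn": "step_arm", "kwargs": {"deltas": [[[0,0,2],0,0],[[0,0,2],0,0],[[0,0,0],0,0],[[0,0,0],0,0]]}}

```text
t: 6.5
tcp_pos: [0.5173, 0.1514, 0.1466]
tool_rot: [0.717, 0.697, -0.0, -0.0]
ft_force: [-0.2, 1.0, 5.3]
width: 0.0006
grasp_force: 2.1
```

Bulb 3: 5.3 N, so it is slack too. Bulb 2 is next.

{"fn": "step_arm", "kwargs": {"deltas": [[[0,0,-10],0,0],[[0,0,-12],0,0],[[40,0,0],0,0],[[40,0,0],0,0],[[0,0,10],0,0],[[0,0,4],0,0],[[0,0,2],0,0],[[0,0,2],0,0],[[0,0,0],0,0],[[0,0,0],0,0]]}}

```text
t: 7.5
tcp_pos: [0.5202, 0.2306, 0.1514]
tool_rot: [0.718, 0.696, 0.0, 0.0]
ft_force: [-0.9, 1.3, 6.7]
width: 0.0004
grasp_force: 3.1
```

{"fn": "step_arm", "kwargs": {"deltas": [[[0,0,2],0,0],[[0,0,2],0,0],[[0,0,0],0,0],[[0,0,0],0,0]]}}

```text
t: 7.9
tcp_pos: [0.5204, 0.2308, 0.1478]
tool_rot: [0.718, 0.696, 0.001, 0.0]
ft_force: [-1.7, 1.6, 10.1]
width: 0.0007
grasp_force: 4.6
```

Bulb 2: 10.1 N with a slope of about 0.94 N/mm, so it is the sound one. Before the grasp I check the clearance to the green look-alike.

```bash
python3 - <<'E'
from h import *
np.set_printoptions(precision=4,suppress=True)
print(tri((176.5,233.5),(140,333)),tri((177,271),(167,339)),tri((268,263),(170,237)))
st([.5194,.2311,.112])
E
```

```text
[0.6427 0.232  0.0731] [0.6442 0.13   0.0727] [0.3985 0.1418 0.0748]
t 7.9 tcp [520.4 230.8 147.8] toolz [ 0.001  0.001 -1.   ] yaw_y -1.75 F [-1.69  1.64 10.1 ] w 0.7 g 4.6 j6 0.44
delta tool mm [ 0.2 -1.1 35.8] twist -0.15
```

{"fn": "step_arm", "kwargs": {"deltas": [[[0,0,-20],0,0],[[0,0,-30],0,80],[[0,0,0],0,80],[[0,0,0],0,80],[[0,0,0],0,80],[[0,0,0],0,80]]}}

```text
t: 8.5
tcp_pos: [0.519, 0.2307, 0.1955]
tool_rot: [0.717, 0.697, -0.001, -0.0]
ft_force: [-0.8, 0.2, 0.6]
width: 0.0385
grasp_force: 0.0
```

{"fn": "step_arm", "kwargs": {"deltas": [[[0,0,0],0,80],[[0,0,0],0,80],[[0,0,0],0,80],[[0,0,0],0,80],[[0,0,30],0,80],[[0,0,30],0,80],[[0,0,18],0,80],[[0,0,6],0,80],[[0,0,0],0,80]]}}

```text
t: 9.4
tcp_pos: [0.5193, 0.2313, 0.112]
tool_rot: [0.717, 0.697, -0.001, -0.0]
ft_force: [0.4, 0.3, 0.3]
width: 0.0797
grasp_force: 0.0
```

```bash
python3 - <<'E'
from h import *
st([.5194,.2311,.112])
im=save("side","g0"); a=im[90:190,235:335,::-1]
cv2.imwrite("pics/g0c.png",cv2.resize(a,(500,500),interpolation=cv2.INTER_CUBIC))
E
```

```text
t 9.4 tcp [519.3 231.3 112. ] toolz [-0.001 -0.001 -1.   ] yaw_y -1.66 F [0.38 0.27 0.29] w 79.7 g 0.0 j6 0.45
delta tool mm [-0.2  0.1  0. ] twist -0.06
```

View pics/g0c.png

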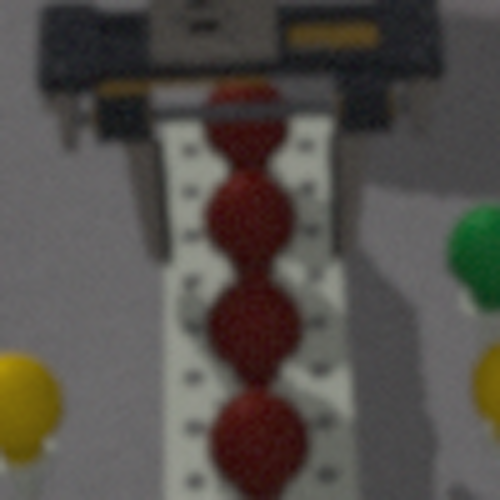

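The fingers stand evenly either side of bulb 2 (crop columns 160 and 338, bulb at 250). I close and lift.

{"fn": "step_arm", "kwargs": {"deltas": [[[0,0,0],0,40],[[0,0,0],0,40],[[0,0,0],0,40],[[0,0,0],0,40],[[0,0,0],0,40],[[0,0,0],0,40],[[0,0,0],0,40]], "squeeze": 15}}

```text
t: 10.15
tcp_pos: [0.5199, 0.2315, 0.113]
tool_rot: [0.717, 0.697, 0.0, 0.0]
ft_force: [-1.7, -0.1, 4.9]
width: 0.0469
grasp_force: 15.0
```

{"fn": "step_arm", "kwargs": {"deltas": [[[0,0,-5],0,40],[[0,0,-10],0,40],[[0,0,-20],0,40],[[0,0,-25],0,40],[[0,0,-25],0,40],[[0,0,-25],0,40],[[0,0,-20],0,40],[[0,0,-5],0,40],[[0,0,0],0,40]]}}

```text
t: 11.05
tcp_pos: [0.52, 0.2315, 0.2484]
tool_rot: [0.717, 0.697, 0.001, 0.0]
ft_force: [0.5, -0.4, -0.2]
width: 0.0471
grasp_force: 15.0
```

```bash
python3 - <<'E'
from h import *
st([.5625,-.2194,.247])
im=save("side","g1"); a=im[50:200,215:365,::-1]
cv2.imwrite("pics/g1c.png",cv2.resize(a,(600,600),interpolation=cv2.INTER_CUBIC))
print(imaging.pinpoint("side","bulb_1_mid"))
E
```

```text
t 11.05 tcp [520.  231.5 248.4] toolz [ 0.002  0.001 -1.   ] yaw_y -1.66 F [ 0.51 -0.44 -0.23] w 47.1 g 15.0 j6 0.45
delta tool mm [-449.5   55.5    1.2] twist -0.06
[{'location': [113.2, 284.5], 'p': 0.72}, {'location': [146.4, 284.2], 'p': 0.21}]
```

View pics/g1c.png

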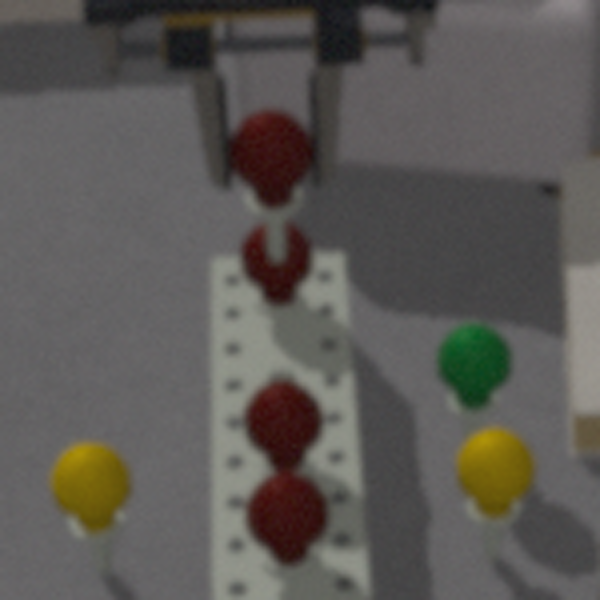

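The bulb hangs upright in the fingers with its nozzle free (crop (272,150), tip (278,255)). I carry it to the bottle.

{"fn": "step_arm", "kwargs": {"deltas": [[[-15,2,0],0,40],[[-30,4,0],0,40],[[-40,5,0],0,40],[[-45,5,0],0,40],[[-45,5,0],0,40],[[-45,6,0],0,40],[[-45,6,0],0,40],[[-45,6,0],0,40],[[-45,6,0],0,40],[[-40,5,0],0,40]]}}

```text
t: 12.15
tcp_pos: [0.5571, -0.1679, 0.2466]
tool_rot: [0.718, 0.697, -0.001, -0.001]
ft_force: [0.5, 0.0, -1.2]
width: 0.0467
grasp_force: 15.0
```

{"fn": "step_arm", "kwargs": {"deltas": [[[-30,4,0],0,40],[[-18,2,10],0,40],[[-6,0,20],0,40],[[0,0,20],0,40],[[0,0,10],0,40],[[0,0,0],0,40],[[0,0,0],0,40]]}}

```text
t: 12.85
tcp_pos: [0.5626, -0.2187, 0.1876]
tool_rot: [0.717, 0.697, -0.0, -0.0]
ft_force: [-0.3, -0.7, -0.0]
width: 0.047
grasp_force: 15.0
```

```bash
python3 - <<'E'
from h import *
st([.5625,-.2194,.158])
c=telemetry.get_obs()["tcp_pos"]; o=[]
for cam,(x,y) in(("side",(280,215)),("top",(362,165))):
    im=save(cam,"i0"+cam); a=cv2.resize(im[y:y+90,x:x+80,::-1],(400,450),interpolation=cv2.INTER_CUBIC)
    for p in (c-[0,0,.083],c-[0,0,.006],np.array([.5625,-.2194,.115])):
        u=proj(cam,p); print(cam,u.round(1)); q=((u-[x,y]+.5)*5).astype(int); cv2.drawMarker(a,(int(q[0]),int(q[1])),(0,255,0),0,10)
    o.append(a)
cv2.imwrite("pics/i0.png",np.hstack(o))
E
```

```text
t 12.85 tcp [ 562.6 -218.7  187.6] toolz [-0.  0. -1.] yaw_y -1.63 F [-0.34 -0.74 -0.05] w 47.0 g 15.0 j6 -0.34
delta tool mm [-0.7 -0.1 29.6] twist -0.03
side [319.9 281.7]
side [320.1 257.2]
side [319.9 278.8]
top [401.2 205.9]
top [406.8 201.1]
top [402.2 205.4]
```

View pics/i0.png

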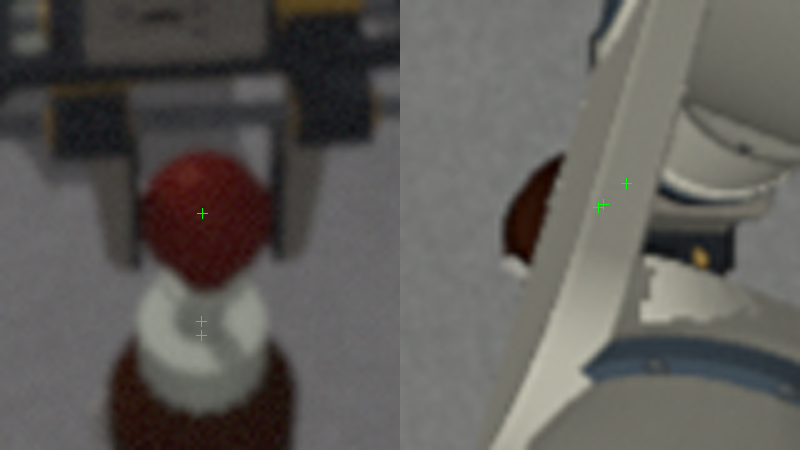

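The side view shows the nozzle entering the socket, with the bulb about 1.5 mm to the right of the cap's centre (206 against 202). No force is felt. I correct that and lower gradually.

{"fn": "step_arm", "kwargs": {"deltas": [[[-0.7,-1.2,0],0,40],[[0,0,2],0,40],[[0,0,3],0,40],[[0,0,3],0,40],[[0,0,3],0,40],[[0,0,0],0,40]]}}

```text
t: 13.55
tcp_pos: [0.5611, -0.2196, 0.1759]
tool_rot: [0.717, 0.697, -0.0, -0.0]
ft_force: [0.1, -0.6, -0.5]
width: 0.0468
grasp_force: 15.0
```

{"fn": "step_arm", "kwargs": {"deltas": [[[0,0,4],0,40],[[0,0,4],0,40],[[0,0,4],0,40],[[0,0,2],0,40],[[0,0,0],0,40]]}}

```text
t: 14.05
tcp_pos: [0.5612, -0.2196, 0.1621]
tool_rot: [0.717, 0.697, -0.0, -0.0]
ft_force: [-0.4, -0.1, -0.9]
width: 0.0466
grasp_force: 15.0
```

{"fn": "step_arm", "kwargs": {"deltas": [[[0,0,2],0,40],[[0,0,1],0,40],[[0,0,1],0,40],[[0,0,0],0,40],[[0,0,0],0,40]]}}

```text
t: 14.55
tcp_pos: [0.5614, -0.2197, 0.1586]
tool_rot: [0.717, 0.697, 0.0, 0.0]
ft_force: [-0.2, -0.9, -1.4]
width: 0.0471
grasp_force: 15.0
```

{"fn": "step_arm", "kwargs": {"deltas": [[[0,0,1],0,40],[[0,0,1],0,40],[[0,0,0],0,40],[[0,0,0],0,40]]}}

```text
t: 14.95
tcp_pos: [0.5616, -0.2198, 0.1579]
tool_rot: [0.717, 0.697, 0.0, 0.0]
ft_force: [-3.3, 1.8, 11.0]
width: 0.0466
grasp_force: 15.0
```

The flange is seated: 11 N at TCP z 0.158, as expected. I release and retreat.

{"fn": "step_arm", "kwargs": {"deltas": [[[0,0,-0.5],0,80],[[0,0,0],0,80],[[0,0,0],0,80],[[0,0,0],0,80],[[0,0,0],0,80],[[0,0,0],0,80],[[0,0,-10],0,80],[[0,0,-25],0,80],[[0,0,-30],0,80],[[0,0,-20],0,80]]}}

```text
t: 15.95
tcp_pos: [0.5621, -0.2199, 0.2448]
tool_rot: [0.717, 0.697, 0.0, 0.001]
ft_force: [0.9, 0.0, -0.0]
width: 0.0797
grasp_force: 0.0
```

{"fn": "step_arm", "kwargs": {"deltas": [[[0,0,0],0,0],[[0,0,0],0,0],[[0,0,0],0,0],[[0,0,0],0,0],[[0,0,0],0,0],[[0,0,0],0,0],[[0,0,0],0,0],[[0,0,0],0,0],[[0,0,0],0,0],[[0,0,0],0,0]], "squeeze": 5}}

```text
t: 16.95
tcp_pos: [0.5615, -0.2197, 0.2421]
tool_rot: [0.717, 0.697, 0.0, 0.0]
ft_force: [-0.2, -0.7, 0.9]
width: 0.0022
grasp_force: 0.0
```

```bash
python3 - <<'E'
from h import *
st([.5615,-.2198,.207])
im=save("side","f0"); a=cv2.resize(im[195:330,265:385,::-1],(480,540),interpolation=cv2.INTER_CUBIC)
for p in ([.5625,-.2194,.151],[.5625,-.2194,.175],[.5625,-.2194,.115]):
    u=proj("side",p); q=((u-[265,195]+.5)*4).astype(int); cv2.drawMarker(a,(int(q[0]),int(q[1])),(0,255,0),0,10)
cv2.imwrite("pics/f0c.png",a)
E
```

```text
t 16.95 tcp [ 561.5 -219.7  242.1] toolz [ 0. -0. -1.] yaw_y -1.66 F [-0.23 -0.75  0.87] w 2.2 g 0.0 j6 -0.35
delta tool mm [-0.1  0.  35.1] twist -0.06
```

View pics/f0c.png

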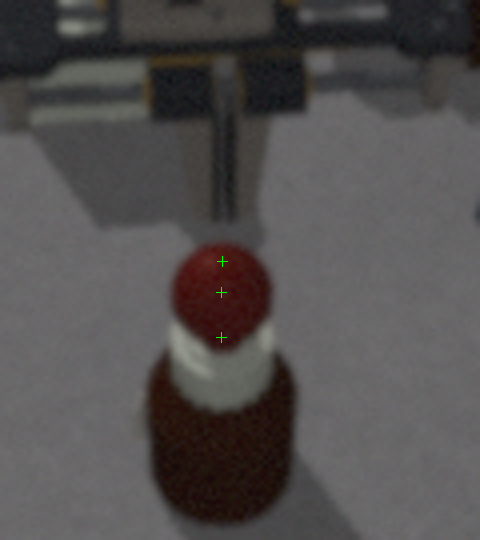

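The bulb sits upright on the cap at the expected height, with its centre at crop (222,295), right on the prediction. I press the dome: contact is expected at TCP 0.200, and I go on to 0.192.

{"fn": "step_arm", "kwargs": {"deltas": [[[0,0,20],0,0],[[0,0,15],0,0],[[0,0,5],0,0],[[0,0,2],0,0],[[0,0,2],0,0],[[0,0,2],0,0],[[0,0,0],0,0],[[0,0,0],0,0]]}}

```text
t: 17.8
tcp_pos: [0.5619, -0.2199, 0.197]
tool_rot: [0.717, 0.697, 0.0, 0.001]
ft_force: [-2.4, 1.6, 5.6]
width: 0.0006
grasp_force: 2.8
```

{"fn": "step_arm", "kwargs": {"deltas": [[[0,0,2],0,0],[[0,0,2],0,0],[[0,0,0],0,0],[[0,0,0],0,0]]}}

```text
t: 18.2
tcp_pos: [0.562, -0.2199, 0.1934]
tool_rot: [0.717, 0.697, 0.0, 0.001]
ft_force: [-1.8, 1.4, 8.9]
width: 0.0006
grasp_force: 4.4
```

{"fn": "step_arm", "kwargs": {"deltas": [[[0,0,1.3],0,0],[[0,0,0],0,0],[[0,0,0],0,0],[[0,0,0],0,0]]}}

```text
t: 18.6
tcp_pos: [0.5621, -0.22, 0.1923]
tool_rot: [0.717, 0.697, 0.0, 0.001]
ft_force: [-2.9, 0.8, 9.8]
width: 0.0004
grasp_force: 4.9
```

{"fn": "step_arm", "kwargs": {"deltas": [[[0,0,-10],0,0],[[0,0,-30],0,0],[[0,0,-40],0,0],[[0,0,-30],0,0],[[0,0,0],0,0],[[0,0,0],0,0]]}}

```text
t: 19.2
tcp_pos: [0.5617, -0.2198, 0.3014]
tool_rot: [0.717, 0.697, 0.0, 0.001]
ft_force: [-0.7, 0.1, -0.7]
width: 0.0
grasp_force: 0.0
```

```bash
python3 - <<'E'
from h import *
st()
im=save("side","f1"); cv2.imwrite("pics/f1c.png",cv2.resize(im[60:360,190:490,::-1],(600,600),interpolation=cv2.INTER_CUBIC))
E
```

```text
t 19.2 tcp [ 561.7 -219.8  301.4] toolz [ 0.002 -0.001 -1.   ] yaw_y -1.66 F [-0.73  0.11 -0.74] w 0.0 g 0.0 j6 -0.35
```

View pics/f1c.png

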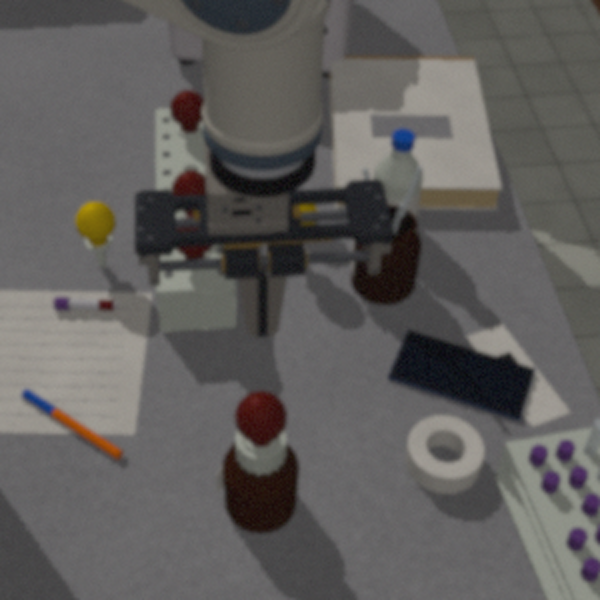

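The bulb sits upright in the cap (crop (261,418)), the other three are in the rack, the bystanders are undisturbed, and the gripper is clear of everything. The check press gave 9.8 N at 8 mm.

```bash
python3 -c "
from bench import arm
print(arm.finish_job())"
```

```text
the job is handed in; nothing more can be done
None
```

Bulb 2, counted from the left in the top view, was the sound one (10.1 N when pressed 8 mm). It is now fitted with its flange seated on the bottle's cap, gave 9.8 N at about 8 mm in the check press, and the job is handed in.

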